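Refit the gas hob's control knob and hold it pressed for ignition

TASK

The little gas hob that cooks the tapioca pearls has been cleaned and its control knob is still lying on the worktop. First slide the red cartridge lever on the hob to the right until it meets its end stop, so that the gas cartridge is connected; then push the knob onto the bare D-shaped spindle, turned so that its flat matches, right down until it seats, and press it down against the tap's spring as you would to light the burner. Finish still holding the knob pressed in; leave the pot, the tub of pearls, the timer and the smoothie cup where they are.

Things in the scene. Friction and masses are not known exactly. Their poses are not given: they have to be found in the camera images.
- gas_hob: fixed single-burner gas hob, black top on a steel body, 284 mm deep (x), 314 wide (y). Origin: centre of its underside on the worktop; x to its rear, y to its left, z up. Flat control strip along the front (x -142 to -60 mm), 66 mm above the worktop: spindle at x -98, y 55, red lever at x -98. Behind it pan support (axis x 35, y 55, radius 83, top 98 high) and cartridge bay cover (top 79 high).
- lever (a joint): position of the red cartridge lever along its slot, in m: grows from 0 (left end, open ring mark) to 0.036 (right end stop, solid white dot: cartridge connected). It slides along the hob's -y direction with about 2.5 N of friction and stays where it is left.
- lever_top (a point): centre of the top of the red lever: an upright fin 30 mm long (hob's x), 12 mm thick (hob's y, the direction of sliding), its top 28 mm above the strip; solid from 3 mm above the strip. Axes as the hob's.
- knob: loose black knob, about 60 g, skirt down on the worktop right of the hob: skirt 48 mm across, 12 high; on it a grip bar 44 long (x), 16 wide (y), from 12 to 32 mm height. Origin: centre of the underside, z up; a white pointer line marks the bar's +x end. D-bore from below, on the axis: 12 mm deep, 11.2 mm across, its flat 2.1 mm from the axis on the pointer (+x) side.
- knob_seat (a point): end of the knob's bore, on its axis 12 mm above the knob's underside; it rests on the spindle's tip when the knob is fully seated. Axes as the knob's.
- knob_pointer (a point): top of the +x end of the knob's grip bar, where the white pointer line ends: 22 mm from the axis, 32 mm above the underside
- spindle_tip (a point): centre of the top of the bare steel spindle: 10 mm diameter, flat 1.5 mm from the axis on the +x side (hob's rear, towards the large white dot on the strip); tip chamfered 1.5 mm, 21 mm above the strip. Axes as the hob's. It does not turn: the seated knob's pointer points at the large dot and its underside is 9 mm above the strip (less what it is pressed in).
- spindle (a joint): how far the spindle is pressed in, in m: 0 at rest, 0.006 at the bottom of its stroke. A spring pushes it back up: 3.6 N to start moving, about 7 N at 4 mm, 9 N at 6 mm.
- steel_pot: bystander: deep steel pot, 143 mm across, 150 mm high; origin at the centre of its underside
- tub_pearls: bystander: small clear tub of dark tapioca pearls, 69 x 69 x 75 mm, left of the hob; origin at the centre of its underside
- timer: bystander: white kitchen timer standing on its foot, 23 x 68 x 72 mm, left of the hob; origin at the centre of its underside
- smoothie_cup: bystander: full clear cup of pink smoothie, 100 mm across, 152 mm high, right of the knob; origin at the centre of its underside
Mind the look-alikes: they are no part of the job. What is meant by the knob is not blue, and is the smaller of those in its own colour.

How it is judged (in metres and radians):
On the way, in this order (a step that is already met when the one before it is completed fails the run):
1. the red cartridge lever is at its right end stop (value of joint lever above 0.0335 m), for 0.2 s.
2. the knob is fully seated on the spindle, flat to flat (z of knob_seat in the frame of spindle_tip below 0.002 m and horizontal distance between knob_seat and spindle_tip below 0.003 m and x of knob_pointer in the frame of spindle_tip above 0.015 m and angle between the x axis of knob_seat and the x axis of spindle_tip, either way round below 0.4 rad), for 0.1 s.
At the end, for the whole second after the job is handed in: lever within 2.5 mm of its right end stop; knob upright on the spindle, bore's end within 2 mm of the tip, axes within 3 mm, pointer towards the large dot (within 23 degrees); fingers on the knob (over 2 N), keeping the spindle pressed in by more than 3.5 of its 6 mm (all of step 2 and value of joint lever above 0.0335 m and z of knob_seat in the frame of spindle_tip above -0.003 m and angle between knob's own z axis and vertical below 0.15 rad and value of joint spindle above 0.0035 m and contact force between knob and the fingers above 2 N); the arm keeps its last pose, push and grip.
It fails at once if a bystander (pot, tub, timer, cup) is shoved more than 25 mm or tipped (distance of any of steel_pot, tub_pearls, timer, smoothie_cup from where it was at the start of the episode above 0.025 m or angle between any of steel_pot, tub_pearls, timer, smoothie_cup's own z axis and vertical above 0.4 rad).
It also fails if it takes over 59 s, if anything falls off the work surface, if the arm or the gripper's body presses on something with over 40 N, if the wrist force passes 120 N, or if a joint passes its speed limit or range.

ROBOT

A 6-joint arm with a two-finger parallel gripper is mounted at the origin on a cart in front of the work surface, level with it; the furniture and walls round the work are solid. World frame = base frame: x ahead of the robot, y to its left, z up, the work surface at z = 0. Lengths are in m, angles in degrees, forces in N, time in s.
With the tool pointing down it reaches from about 0.4 to 0.825 m from the base axis. Payload 7 kg.
Tool frame: the origin (TCP) lies between the finger pads; the fingertips stand 11 mm ahead of it and the grasp point (between the pads) lies 8 mm behind it; z points along the fingers, y is the direction in which the jaws open and shut (so a half turn about z gives the same grasp; the last joint's range is limited). The gripper opens to 88 mm and grips with 3 to 60 N. Pads are 19 mm wide; open, the fingers measure 130 mm over their backs; the gripper's body (78 mm by 193 mm) begins 47 mm behind the grasp point.
Start: joints at [-56.431, 20.546, 0.682, 0, -70.136, -16.507], TCP at [0.198, -0.645, 0.238] pointing down, gripper open.
Joint ranges: [-176.03, 176.03], [-82.01, 121.73], [-58.28, 71.71], [-173.87, 95.51], [-174.79, -0.11], [-173.66, 173.66]. Speed limits (degrees/s): [136.94, 136.94, 172.46, 180, 180, 180].

INTERFACE

Orientations are given as [roll, pitch, yaw] about the fixed x, y, z axes, in that order (R = Rz(yaw) Ry(pitch) Rx(roll)).
In Python, from plant import r gives the robot as it stands.
- The arm moves only by the shell command python3 -m inch 'ROWS' [OPENING] [FORCE]. ROWS is JSON, a list of rows, each an object of numbers: "x", "y", "z": the shift along the tool's x, y, z as a fraction of full scale; "yaw": the turn about the tool's z as a fraction of full scale. In form: [{"x": .., "y": .., "z": .., "yaw": ..}, ...]. A call has 1 to 5 rows; each row shifts and turns the pose as measured when the row begins, along the tool's axes as they then stand; what a row does not reach is not made up. Full scale, the value 1, is 0.025 m for a shift and 4 degrees for a turn. A row lasts 1/12 s, in which the tool goes at most 41.7 mm and 7.16 degrees, less where a joint would pass 70% of its speed; a pose out of reach is approached as far as the arm can. A call with a number of a shift or a turn outside -1 to 1 is refused whole. A call with a gripper value outside its range is refused whole. OPENING is the opening, from -1 (shut) to 1 (fully open), set as the call begins (- or left out, the last holds). The fingers move at their own pace and stop on an object; FORCE is the grip in N (left out, the last holds). Time passes only in rows, so rows that do not move let the fingers close. It gives the time, the measured TCP pose, the force and the opening at its end, in the units of the state.
- r.get_state(): the state, without advancing time (a new reading comes with each control period).
- r.capture(name): name is "scene" or "side" or "wrist"; returns (picture, depth): 400x640x3 uint8, red, green, blue; 400x640 float32, m along the optical axis (not along the pixel's ray), 0 where there is no reading.
- r.camera_info(name): a dict with "mtx" (3x3 intrinsics, pixels), "k1" (the pictures are not rectified: a ray, as slopes to the right and down, at radius r is drawn at 1 + k1 r^2 times it, then the intrinsics apply), "pose" (4x4, takes a point from camera to world coordinates). Camera axes: x right, y down, z forward; pixel columns grow to the right and rows downward; lengths in m; the calibration is good to about 2 mm. A picture is of the moment at which its call begins: read the wrist's pose just before it. camera_info takes no time and is no camera call; for the wrist camera it gives the pose at the moment of the call.
- r.close_job(): hands the job in, once; it reports no verdict.
The state is a dict: "time_s": time; "joints": joint angles; "qd": joint speeds; "joint_torque": joint torques, N m; "tcp_pos": TCP position; "eef_rot": TCP orientation; "contact_force": force on the tool from outside, world axes, zero at the start; "moment": the same for the moment, N m; "gripper_width": finger opening in m.
Only numpy, scipy, OpenCV 4.12 (cv2) and the standard library are available. Lean on these libraries where they do the work, as an engineer would, in place of code of your own. Each camera call takes 0.05 s, during which the arm holds its last target. There are 200 camera calls.

## Working session

There is one attempt and no reset: what is moved stays moved. The work goes in short steps, Python scripts to look and compute and a shell command to move; the robot and the scene stay as the last step left them, time stands still between calls to the robot, and variables do not carry over. Pictures are saved under pics/ and viewed, about 8 in all and at most 12, crops included, and the job is handed in when it is done.

```bash
ls; mkdir -p pics
cat > h.py <<'E'
import numpy as np, cv2, json
from plant import r
def snap(n,f):
    info=r.camera_info(n); p,d=r.capture(n)
    cv2.imwrite(f'pics/{f}.png',cv2.cvtColor(p,cv2.COLOR_RGB2BGR)); np.savez(f'{f}.npz',p=p,d=d,K=info['mtx'],k1=info['k1'],T=info['pose'])
    return load(f)
def load(f): return dict(np.load(f'{f}.npz'))
def ray(c,u,v):
    K=c['K'];x=(u-K[0,2])/K[0,0];y=(v-K[1,2])/K[1,1];k=float(c['k1']);a,b=x,y
    for _ in range(20):
        s=1+k*(a*a+b*b);a,b=x/s,y/s
    return c['T'][:3,3],c['T'][:3,:3]@np.array([a,b,1.])
def onz(c,u,v,z):
    o,d=ray(c,u,v);return o+d*(z-o[2])/d[2]
def dep(c,u,v):
    o,d=ray(c,u,v);return o+d*c['d'][int(v),int(u)]
def proj(c,P):
    q=c['T'][:3,:3].T@(np.asarray(P)-c['T'][:3,3]);a,b=q[:2]/q[2];s=1+float(c['k1'])*(a*a+b*b);K=c['K']
    return K[0,0]*a*s+K[0,2],K[1,1]*b*s+K[1,2]
E
python3 - <<'E'
from h import *
np.set_printoptions(precision=4,suppress=True)
for n in('scene','side','wrist'):
    c=snap(n,n+'0'); print(n,c['K'].tolist(),c['k1']);print(c['T'])
print(r.get_state())
E
```

```text
pics
scene [[389.8287986565865, 0.0, 320.0810452163359], [0.0, 389.8287986565865, 198.8094467020303], [0.0, 0.0, 1.0]] -0.028035335843714138
[[ 0.6967 -0.284   0.6588 -0.2218]
 [-0.7174 -0.2824  0.6369 -0.7995]
 [ 0.0052 -0.9163 -0.4005  0.5727]
 [ 0.      0.      0.      1.    ]]
side [[374.1086552238835, 0.0, 318.892031771934], [0.0, 374.1086552238835, 191.3900116189958], [0.0, 0.0, 1.0]] -0.016223415717640497
[[-0.9294 -0.1342  0.3437  0.0753]
 [-0.3687  0.3717 -0.852   1.1224]
 [-0.0134 -0.9186 -0.3949  0.6366]
 [ 0.      0.      0.      1.    ]]
wrist [[300.5196402474827, 0.0, 322.504631978226], [0.0, 300.5196402474827, 204.36679226754754], [0.0, 0.0, 1.0]] -0.030861717092525578
[[-0.2937  0.9111  0.2893  0.1187]
 [ 0.9559  0.2792  0.091  -0.6694]
 [ 0.0021  0.3033 -0.9529  0.3839]
 [ 0.      0.      0.      1.    ]]
{'time_s': 0.15, 'joints': array([-56.4298,  20.5835,   0.6476,  -0.016 , -70.1344, -16.5073]), 'qd': array([-0.0094, -0.0692,  0.1426,  0.0248, -0.0354, -0.0081]), 'joint_torque': array([ -0.0015, -58.3276,  29.3292,   7.0012,   0.0088,  -0.0001]), 'tcp_pos': array([ 0.198 , -0.645 ,  0.2368]), 'eef_rot': array([ 179.9284,   -0.0055, -162.9425]), 'contact_force': array([-0.0632, -0.8741,  0.6521]), 'moment': array([0.0053, 0.0254, 0.0308]), 'gripper_width': 0.08761443410121951}
```

View pics/scene0.png

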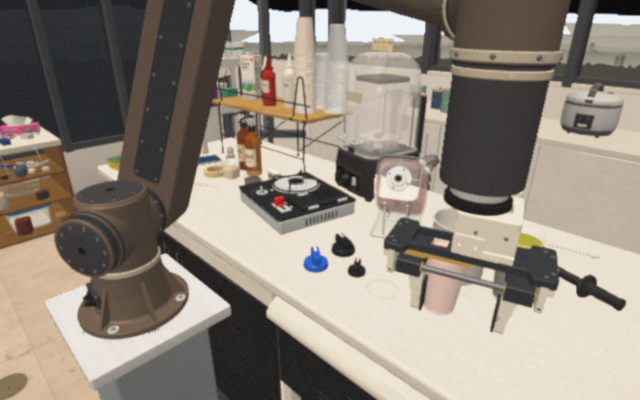

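View pics/side0.png

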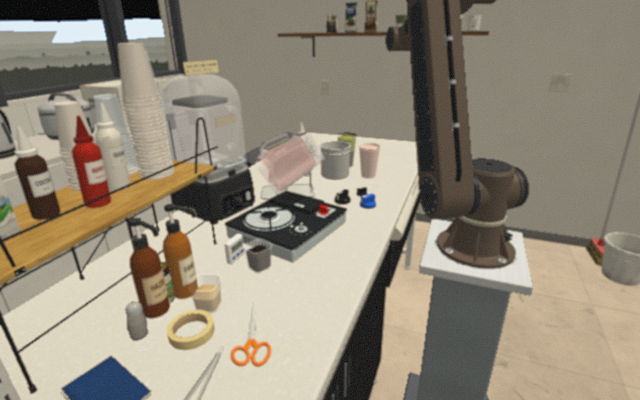

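The scene view shows three knob candidates: blue (316,262), larger black (343,244) and smaller black (357,268). The hob is at about (297,200) and its red lever at (281,202). The side view shows the hob at (290,222), the tub at (259,258) and the timer at (235,250). By the description it should be the small black knob at (357,268), which I'll check in a crop.

Run:
```python
from h import *
np.set_printoptions(precision=4,suppress=True)
s=load('scene0');d=load('side0');w=load('wrist0')
for n,(u,v) in dict(blue=(316,266),big=(343,249),small=(357,271)).items():
    P=onz(s,u,v,0.012);print(n,P,'side',proj(d,P),'wrist',proj(w,P))
for n,(u,v) in dict(lever=(280,200)).items(): print(n,onz(s,u,v,.09),dep(s,u,v))
for u,v in ((284,228),(241,204),(352,212),(290,172)): print(u,v,dep(s,u,v))
a=cv2.imread('pics/scene0.png')[165:290,225:385];a=cv2.resize(a,None,fx=4,fy=4,interpolation=cv2.INTER_CUBIC)
cv2.imwrite('pics/crop1.png',a)
```

```text
blue [ 0.383  -0.2016  0.012 ] side (np.float64(372.102350492224), np.float64(201.58208415986937)) wrist (np.float64(550.035497099652), np.float64(363.95331249290996))
big [ 0.4958 -0.1954  0.012 ] side (np.float64(344.4724397737659), np.float64(198.18357001095526)) wrist (np.float64(519.0269945236171), np.float64(413.3260684953292))
small [ 0.4396 -0.2913  0.012 ] side (np.float64(364.238190049182), np.float64(191.2457288536575)) wrist (np.float64(485.3209358641296), np.float64(378.6807346767735))
lever [0.479 0.049 0.09 ] [0.4881 0.06   0.0837]
284 228 [ 0.4407 -0.0108  0.0298]
241 204 [ 0.489   0.2785 -0.    ]
352 212 [ 0.69   -0.0654  0.0162]
290 172 [ 0.8371  0.4072 -0.0001]
```

View pics/crop1.png

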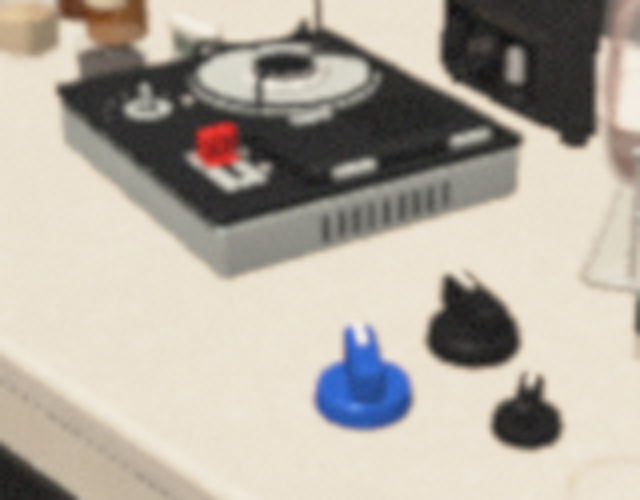

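View pics/wrist0.png

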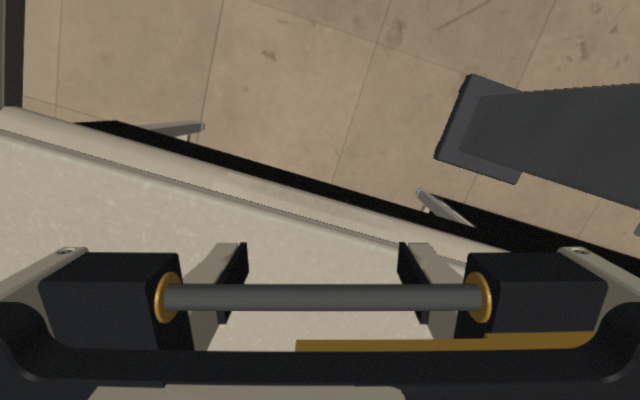

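The crop confirms it: the small black knob, at crop (525,415), scene (357,268), has a visibly smaller skirt than the other black one at (343,244), and it isn't blue. The wrist view shows only worktop edge, floor and the fingers. Next I'll move over the knob to look with the wrist camera.

```bash
cat >> h.py <<'E'
from scipy.spatial.transform import Rotation as Ro
def need(P,yaw=None):
    s=r.get_state();R=Ro.from_euler('xyz',s['eef_rot'],degrees=True).as_matrix()
    t=R.T@(np.asarray(P)-s['tcp_pos'])/.025
    dy=None
    if yaw is not None: dy=-((yaw-s['eef_rot'][2]+180)%360-180)/4
    print('t',round(s['time_s'],2),'tcp',s['tcp_pos'].round(4),s['eef_rot'].round(2),'F',s['contact_force'].round(1),'w',round(s['gripper_width'],4),'j',s['joints'].round(1),'\nNEED rows',t.round(2),'yawrows',dy)
E
python3 -m inch '[{"x":-1,"y":0.88},{"x":-1,"y":0.88},{"x":-1,"y":0.88},{"x":-1,"y":0.88},{"x":-1,"y":0.88}]'
python3 -m inch '[{"x":-1,"y":0.88},{"x":-1,"y":0.88},{"x":-1,"y":0.88},{"x":-1,"y":0.88},{"x":-1,"y":0.88}]' -0.1
python3 - <<'E'
from h import *
need([.42,-.29,.22])
snap('wrist','wrist1');d=snap('side','side1');s=snap('scene','scene1')
E
```

```text
t 0.15 tcp [ 0.198  -0.645   0.2368] [ 1.7993e+02 -1.0000e-02 -1.6294e+02] F [-0.1 -0.9  0.7] w 0.0876 j [-56.4  20.6   0.6  -0.  -70.1 -16.5] 
NEED rows [-12.66  10.97   0.69] yawrows Nonevalidation failed for argument at $[0]...
validation failed for argument at $[0]...
```

View pics/wrist1.png

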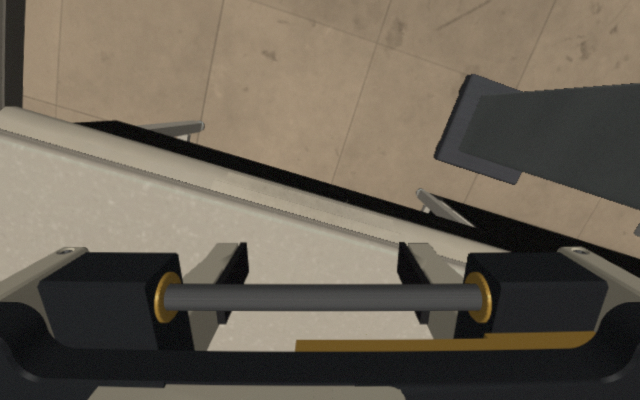

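The move was refused because each row needs all four keys, so this view is the same as before. I'll resend it with full rows.

```bash
python3 -m inch '[{"x":-1,"y":0.88,"z":0,"yaw":0},{"x":-1,"y":0.88,"z":0,"yaw":0},{"x":-1,"y":0.88,"z":0,"yaw":0},{"x":-1,"y":0.88,"z":0,"yaw":0},{"x":-1,"y":0.88,"z":0,"yaw":0}]'
python3 -m inch '[{"x":-1,"y":0.88,"z":0,"yaw":0},{"x":-1,"y":0.88,"z":0,"yaw":0},{"x":-1,"y":0.88,"z":0,"yaw":0},{"x":-1,"y":0.88,"z":0,"yaw":0},{"x":-1,"y":0.88,"z":0,"yaw":0}]'
python3 - <<'E'
from h import *
need([.42,-.29,.22])
E
```

```text
time_s: 0.72
tcp_pos: [0.2841, -0.5029, 0.2341]
eef_rot: [179.8, -0.1, -163.4]
contact_force: [1.4, -0.4, -0.2]
gripper_width: 0.0875
time_s: 1.13
tcp_pos: [0.3752, -0.3545, 0.2347]
eef_rot: [179.9, -0.1, -163.5]
contact_force: [1.0, -0.0, -0.1]
gripper_width: 0.0874
t 1.13 tcp [ 0.3752 -0.3545  0.2347] [ 1.7987e+02 -7.0000e-02 -1.6350e+02] F [ 1.  -0.  -0.1] w 0.0874 j [-21.6   5.7 -19.2  -0.1 -65.2 -51.9] 
NEED rows [-2.45  1.96  0.59] yawrows None
```

```bash
python3 -m inch '[{"x":-1,"y":0.9,"z":0,"yaw":0},{"x":-1,"y":0.9,"z":0,"yaw":0},{"x":0,"y":0,"z":0,"yaw":0},{"x":0,"y":0,"z":0,"yaw":0}]'
python3 - <<'E'
from h import *
need([.42,-.29,.22])
snap('wrist','wrist2');snap('scene','scene2');snap('side','side2')
E
```

```text
time_s: 1.47
tcp_pos: [0.4146, -0.2892, 0.2359]
eef_rot: [179.9, 0.1, -163.1]
contact_force: [0.4, -0.6, 0.6]
gripper_width: 0.0876
t 1.47 tcp [ 0.4146 -0.2892  0.2359] [ 1.7994e+02  1.1000e-01 -1.6313e+02] F [ 0.4 -0.6  0.6] w 0.0876 j [-12.7   4.5 -20.4  -0.1 -65.  -60.4] 
NEED rows [-0.2  -0.1   0.63] yawrows None
```

View pics/wrist2.png

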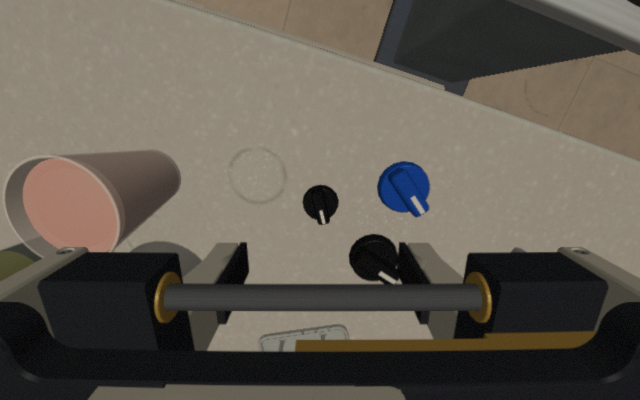

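Wrist view: small black knob at (320,202) with its white pointer at about (323,219), blue knob (404,187), big black knob (374,257), cup to the left. Now I'll measure the knob here, and the hob from scene0 and side0.

Run:
```python
from h import *
np.set_printoptions(precision=4,suppress=True)
c=load('wrist2');p=c['p'].astype(int)
sub=p[170:235,290:350];m=(sub.max(2)<75).astype(np.uint8)
n,l,st,ce=cv2.connectedComponentsWithStats(m);i=1+st[1:,4].argmax();print('skirt',st[i],ce[i]+[290,170])
cn=max(cv2.findContours((l==i).astype(np.uint8),0,2)[0],key=cv2.contourArea)
pts=cv2.convexHull(cn)[:,0]+[290,170]
W=np.array([onz(c,u,v,.006)[:2] for u,v in pts])
(cx,cy),rad=cv2.minEnclosingCircle((W*1000).astype(np.float32));print('circle',cx,cy,rad)
hull=np.zeros(m.shape,np.uint8);cv2.fillConvexPoly(hull,cv2.convexHull(cn),1)
wm=(sub.min(2)>120)&(hull>0);ys,xs=np.nonzero(wm);print('white',len(xs),xs+290,ys+170)
Q=np.array([onz(c,u+290,v+170,.032)[:2] for u,v in zip(xs,ys)]);print('pointer mean',Q.mean(0), 'line',cv2.fitLine(Q.astype(np.float32),2,0,.01,.01).ravel())
v=Q.mean(0)-np.array([cx,cy])/1000;print('yaw',np.degrees(np.arctan2(v[1],v[0])),np.linalg.norm(v))
a=cv2.resize(c['p'][170:235,290:350,::-1],None,fx=6,fy=6,interpolation=cv2.INTER_CUBIC)
# hob: red lever in scenes
crops=[a]
for f,box in(('scene0',(170,235,235,360)),('side0',(185,262,222,350))):
    e=load(f);P=e['p'].astype(int);y0,y1,x0,x1=box
    s=P[y0:y1,x0:x1];rm=(s[...,0]>150)&(s[...,1]<70)
    ys,xs=np.nonzero(rm);print(f,'red',xs.min()+x0,xs.max()+x0,ys.min()+y0,ys.max()+y0,xs.mean()+x0,ys.mean()+y0)
    crops.append(cv2.resize(e['p'][y0:y1,x0:x1,::-1],None,fx=4.6,fy=4.6,interpolation=cv2.INTER_CUBIC))
h=max(x.shape[0] for x in crops[1:]);w=max(x.shape[1] for x in crops[1:])
cv2.imwrite('pics/crop2.png',np.vstack([cv2.copyMakeBorder(x,0,0,0,w-x.shape[1],0) for x in crops[1:]])[:,:])
x=cv2.imread('pics/crop2.png');print(x.shape)
```

```text
skirt [ 13  15  36  40 967] [320.1717 202.2141]
circle 451.5202331542969 -279.3814392089844 27.147722244262695
white 36 [320 321 320 321 322 320 321 322 320 321 322 321 322 321 322 323 321 322
 323 321 322 323 331 322 323 322 323 324 322 323 324 322 323 324 323 324] [211 211 212 212 212 213 213 213 214 214 214 215 215 216 216 216 217 217
 217 218 218 218 218 219 219 220 220 220 221 221 221 222 222 222 223 223]
pointer mean [ 0.4583 -0.2756] line [ 0.8374  0.5467  0.4583 -0.2756]
yaw 28.764950037738455 0.007755344840811778
scene0 red 275 283 196 205 278.56716417910445 200.47761194029852
side0 red 320 327 205 213 323.3103448275862 208.55172413793105
(653, 589, 3)
```

```bash
cat >> h.py <<'E'
def tri(l):
    A=np.zeros((3,3));b=np.zeros(3)
    for c,u,v in l:
        o,d=ray(c,u,v);d=d/np.linalg.norm(d);M=np.eye(3)-np.outer(d,d);A+=M;b+=M@o
    return np.linalg.solve(A,b)
E
python3 - <<'E'
from h import *
from scipy.optimize import least_squares
np.set_printoptions(precision=4,suppress=True)
c=load('wrist2');p=c['p'].astype(int)
sub=p[170:235,290:350];m=(sub.max(2)<75).astype(np.uint8)
n,l,st,ce=cv2.connectedComponentsWithStats(m);i=1+st[1:,4].argmax()
cn=max(cv2.findContours((l==i).astype(np.uint8),0,1)[0],key=cv2.contourArea)[:,0]+[290,170]
pts=cn[cn[:,1]<206]
W=np.array([onz(c,u,v,.006)[:2] for u,v in pts])
f=least_squares(lambda q:np.hypot(*(W-q[:2]).T)-q[2],[.45,-.28,.024]);print('knob',f.x,np.abs(f.fun).max())
wm=(sub.min(2)>110);wm[:,38:]=0;wm[:38]=0;wm[55:]=0;wm[:,:28]=0;ys,xs=np.nonzero(wm)
Q=np.array([onz(c,u+290,v+170,.032)[:2] for u,v in zip(xs,ys)]).astype(np.float32)
l=cv2.fitLine(Q,2,0,.01,.01).ravel();print('n',len(Q),'line yaw',np.degrees(np.arctan2(l[1],l[0])),l)
v=Q.mean(0)-f.x[:2];print('yaw c',np.degrees(np.arctan2(v[1],v[0])))
print('lever',tri([(load('scene0'),278.6,200.5),(load('side0'),323.3,208.5)]))
for u,v in((281,178),(272,181),(300,182)):print(dep(load('scene0'),u,v))
# hob edges from depth: points with z 0.06-0.07 in both views
for f in('scene0','side0'):
    e=load(f);g=np.array([dep(e,u,v) for u in range(220,360) for v in range(165,265) if e['d'][v,u]>0])
    k=g[(abs(g[:,2]-.066)<.005)&(g[:,0]>.35)&(g[:,0]<.85)&(g[:,1]>-.12)&(g[:,1]<.4)]
    print(f,len(k),k[:,:2].min(0),k[:,:2].max(0),cv2.minAreaRect(k[:,:2].astype(np.float32)*1000))
E
```

```text
knob [ 0.4479 -0.2817  0.0227] 0.0009207567535697847
n 37 line yaw 33.786453 [ 0.8311  0.5561  0.4588 -0.2755]
yaw c 29.69240255891045
lever [0.4864 0.063  0.0833]
[0.643  0.2368 0.0687]
[0.6052 0.2428 0.0655]
[0.6421 0.1336 0.0814]
scene0 2085 [ 0.4271 -0.0712] [0.8431 0.3706] ((651.5550537109375, 145.6114044189453), (409.2110900878906, 373.44989013671875), 77.02410888671875)
side0 2904 [ 0.4281 -0.1184] [0.8458 0.3726] ((653.7865600585938, 131.60719299316406), (449.51666259765625, 383.636474609375), 77.4294204711914)
```

```bash
python3 -m inch '[{"x":-0.45,"y":0.97,"z":-0.1,"yaw":0},{"x":-0.45,"y":0.97,"z":-0.1,"yaw":0},{"x":-0.45,"y":0.97,"z":-0.1,"yaw":0},{"x":-0.45,"y":0.97,"z":-0.1,"yaw":0},{"x":-0.45,"y":0.97,"z":-0.1,"yaw":0}]' -0.3 15
python3 -m inch '[{"x":-0.45,"y":0.97,"z":-0.1,"yaw":0},{"x":-0.45,"y":0.97,"z":-0.1,"yaw":0},{"x":-0.45,"y":0.97,"z":-0.1,"yaw":0},{"x":-0.45,"y":0.97,"z":-0.1,"yaw":0},{"x":-0.45,"y":0.97,"z":-0.1,"yaw":0}]'
python3 -m inch '[{"x":-0.45,"y":0.97,"z":-0.1,"yaw":0},{"x":-0.45,"y":0.97,"z":-0.1,"yaw":0},{"x":-0.45,"y":0.97,"z":-0.1,"yaw":0},{"x":0,"y":0,"z":0,"yaw":0},{"x":0,"y":0,"z":0,"yaw":0}]'
python3 - <<'E'
from h import *
need([.486,.063,.2])
c=snap('wrist','wrist3')
cv2.imwrite('pics/w3.png',cv2.resize(c['p'][60:260,150:500,::-1],None,fx=2.2,fy=2.2,interpolation=cv2.INTER_CUBIC))
E
```

```text
time_s: 2.03
tcp_pos: [0.4302, -0.1632, 0.247]
eef_rot: [179.9, -0.2, -164.3]
contact_force: [-0.1, -0.7, -0.1]
gripper_width: 0.0597
time_s: 2.45
tcp_pos: [0.4509, -0.0316, 0.2603]
eef_rot: [179.9, -0.2, -165.0]
contact_force: [0.6, -0.4, -0.6]
gripper_width: 0.0316
time_s: 2.87
tcp_pos: [0.4666, 0.0494, 0.2687]
eef_rot: [179.9, -0.1, -165.4]
contact_force: [-0.6, -0.8, 0.8]
gripper_width: 0.0306
t 2.87 tcp [0.4666 0.0494 0.2687] [ 1.7991e+02 -1.1000e-01 -1.6535e+02] F [-0.6 -0.8  0.8] w 0.0306 j [ 3.010e+01 -4.000e-01 -2.120e+01 -1.000e-01 -6.930e+01 -1.054e+02] 
NEED rows [-0.89  0.33  2.75] yawrows None
```

View pics/w3.png

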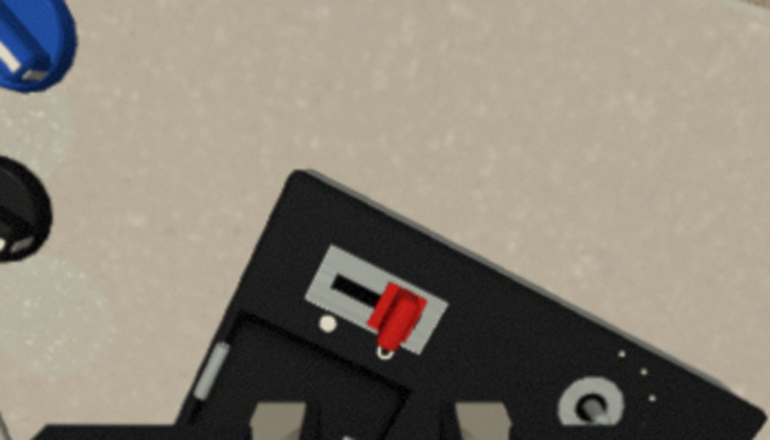

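The crop shows the strip with its front edge running from about (305,170) to (760,405). The lever is at (398,310) beside the open ring (385,352), the solid dot is at (328,323), and the spindle boss at (590,405).

```bash
cat > m3.py <<'E'
from h import *
np.set_printoptions(precision=4,suppress=True)
c=load('wrist3');P=c['p'].astype(int)
f=lambda u,v:(150+u/2.2,60+v/2.2)
# front edge: per column first dark pixel
E=[]
for u in range(295,485):
    col=P[60:260,u].max(1);i=np.argmax(col<60)
    if col[i]<60:E.append((u,60+i-.5))
W=np.array([onz(c,u,v,.066)[:2] for u,v in E]);
l=cv2.fitLine(W.astype(np.float32),cv2.DIST_HUBER,0,.001,.001).ravel();d=l[:2]*np.sign(l[1])
res=(W-l[2:])@np.array([-d[1],d[0]]);print('edge dir y',d,'res',np.abs(res).mean(),'hob yaw',np.degrees(np.arctan2(-d[0],d[1])))
hx=np.array([d[1],-d[0]])
cr=onz(c,*f(302,170),.066)[:2];cl=onz(c,*f(766,408),.066)[:2];print('corners',cr,cl,np.linalg.norm(cr-cl),'line->',l[2:])
# red top
R=(P[...,0]>120)&(P[...,1]<60)&(P[...,2]<60);ys,xs=np.nonzero(R);print('red',xs.min(),xs.max(),ys.min(),ys.max())
e0=l[2:]; yc=(np.mean([cr@d,cl@d]))
O=hx*(e0@hx+.142)+d*yc;print('origin',O,'spindle',O-hx*.098+d*.055,'lever line x proj')
S=O-hx*.098+d*.055;print('proj sp',[ (a-150)*2.2 for a in proj(c,[*S,.087])[:1]],[(proj(c,[*S,.087])[1]-60)*2.2])
b=onz(c,*f(590,408),.069)[:2];print('boss',b,'hob',(b-O)@hx,(b-O)@d)
for n,q,z in(('levtop',(405,299),.094),('ring',(385,352),.066),('dot',(328,323),.066),('sp',(597,412),.087)):
    b=onz(c,*f(*q),z)[:2];print(n,b,(b-O)@hx,(b-O)@d)
E
python3 m3.py
```

```text
edge dir y [0.2195 0.9756] res 0.00027834865184447953 hob yaw -12.679205
corners [ 0.426  -0.0022] [0.4902 0.2912] 0.3003872565514792 line-> [0.4563 0.1333]
red 317 343 189 218
origin [0.5973 0.1132] spindle [0.5138 0.1883] lever line x proj
proj sp [np.float64(600.3746846282891)] [np.float64(420.070548481324)]
boss [0.515  0.1885] hob -0.09686434425063091 0.05542558117235286
levtop [0.4723 0.0648] -0.11142082602089962 -0.07464568644973125
ring [0.5126 0.0653] -0.07220455455826981 -0.06534125382424369
dot [0.5039 0.0302] -0.07291959938899022 -0.1014927316917641
sp [0.5097 0.1848] -0.10126658469226837 0.050631648580191174
```

```bash
cat >> m3.py <<'E'
L=O-hx*.098-d*.0653
print('lever',L,[tuple(np.round(proj(c,[*(L+hx*a+d*b),z]))) for a in(-.015,.015) for b in(-.006,.006) for z in (.069,.094)])
need([*L,.12],-192.68)
E
python3 m3.py|tail -3
python3 -m inch '[{"x":0,"y":0,"z":0.4,"yaw":1},{"x":0,"y":0,"z":0.4,"yaw":1},{"x":0,"y":0,"z":0.4,"yaw":1},{"x":0,"y":0,"z":0.4,"yaw":1},{"x":0,"y":0,"z":0.4,"yaw":1}]'
python3 -m inch '[{"x":0,"y":0,"z":0.4,"yaw":1},{"x":0,"y":0,"z":0.4,"yaw":1},{"x":0,"y":0,"z":0,"yaw":0},{"x":0,"y":0,"z":0,"yaw":0}]'
python3 m3.py|tail -2
```

```text
lever [0.4874 0.071 ] [(np.float64(336.0), np.float64(190.0)), (np.float64(337.0), np.float64(196.0)), (np.float64(345.0), np.float64(195.0)), (np.float64(347.0), np.float64(201.0)), (np.float64(325.0), np.float64(211.0)), (np.float64(325.0), np.float64(218.0)), (np.float64(333.0), np.float64(216.0)), (np.float64(334.0), np.float64(223.0))]
t 2.92 tcp [0.4667 0.0492 0.2688] [ 179.91   -0.09 -165.38] F [ 0.1 -0.   1.1] w 0.0306 j [  30.    -0.4  -21.2   -0.1  -69.3 -105.4] 
NEED rows [-1.03  0.63  5.95] yawrows 6.8237628181339645
time_s: 3.33
tcp_pos: [0.4678, 0.0428, 0.2187]
eef_rot: [179.9, 0.1, 173.4]
contact_force: [-0.0, 0.3, 0.3]
gripper_width: 0.0304
time_s: 3.67
tcp_pos: [0.4662, 0.0363, 0.1957]
eef_rot: [-180.0, -0.1, 164.4]
contact_force: [0.6, -0.2, 0.6]
gripper_width: 0.0306
t 3.67 tcp [0.4662 0.0363 0.1957] [-179.95   -0.14  164.4 ] F [ 0.6 -0.2  0.6] w 0.0306 j [  28.6    2.8  -27.9   -0.1  -59.4 -134.2] 
NEED rows [-0.45  1.57  3.02] yawrows -0.731227244157111
```

```bash
cat > m4.py <<'E'
import sys
from h import *
np.set_printoptions(precision=4,suppress=True)
O=np.array([.5973,.1132]);hx=np.array([.9756,-.2195]);d=np.array([.2195,.9756])
f=sys.argv[1]
try:c=load(f)
except Exception:c=snap('wrist',f)
P=c['p'].astype(int);R=((P[...,0]>90)&(P[...,0]>2.5*P[...,1])&(P[...,0]>2.5*P[...,2])).astype(np.uint8)
n,l,st,ce=cv2.connectedComponentsWithStats(R)
for i in range(1,n):
    if st[i,4]>40:
        ys,xs=np.nonzero(l==i)
        for z in(.069,.094):
            h=np.array([onz(c,u,v,z)[:2]-O for u,v in zip(xs,ys)])@np.array([hx,d]).T
            print(st[i],z,'hob x',h[:,0].min(),h[:,0].max(),'y',h[:,1].min(),h[:,1].max())
        b=P[ys,xs,0];k=b>np.percentile(b,60);print('bright',h[k].mean(0),'cam hob',(c['T'][:2,3]-O)@hx,(c['T'][:2,3]-O)@d)
E
python3 m4.py wrist4
```

```text
[345 199  25  38 775] 0.069 hob x -0.11045774077114365 -0.07258978196777537 y -0.08320428797584424 -0.059681162541279975
[345 199  25  38 775] 0.094 hob x -0.11803127744472114 -0.08361773829773586 y -0.08469315438049206 -0.06331587333386175
bright [-0.1025 -0.075 ] cam hob -0.19348018832493014 -0.09952550464410376
```

```bash
python3 -c "
from h import *
need([.4857,.0635,.12],-192.68)"
python3 -m inch '[{"x":-0.25,"y":0.64,"z":0.95,"yaw":-0.35},{"x":-0.25,"y":0.64,"z":0.95,"yaw":-0.35},{"x":0,"y":0,"z":0.9,"yaw":0},{"x":0,"y":0,"z":0,"yaw":0},{"x":0,"y":0,"z":0,"yaw":0}]' 0
python3 -c "
from h import *
need([.4857,.0635,.085],-192.68)"
```

```text
t 3.72 tcp [0.4661 0.0364 0.1957] [-1.7996e+02 -1.5000e-01  1.6440e+02] F [-0.1 -0.6 -1.1] w 0.0306 j [ 2.860e+01  2.800e+00 -2.790e+01 -1.000e-01 -5.940e+01 -1.342e+02] 
NEED rows [-0.47  1.26  3.02] yawrows -0.7308144426511376
time_s: 4.13
tcp_pos: [0.4908, 0.0636, 0.1289]
eef_rot: [179.8, 0.3, 167.7]
contact_force: [0.8, 0.5, 1.1]
gripper_width: 0.0437
t 4.13 tcp [0.4908 0.0636 0.1289] [179.76   0.31 167.72] F [0.8 0.5 1.1] w 0.0437 j [  30.2    9.3  -30.5    0.   -49.8 -132.5] 
NEED rows [ 0.21 -0.05  1.75] yawrows 0.09894279846596987
```

```bash
python3 -m inch '[{"x":0.2,"y":0,"z":0.6,"yaw":0},{"x":0,"y":0,"z":0.5,"yaw":0},{"x":0,"y":0,"z":0.4,"yaw":0},{"x":0,"y":0,"z":0,"yaw":0}]'
python3 -c "
from h import *
need([.4857,.0635,.085],-192.68)"
```

```text
time_s: 4.47
tcp_pos: [0.4891, 0.0649, 0.0964]
eef_rot: [179.5, 0.7, 167.9]
contact_force: [0.9, 0.2, -0.2]
gripper_width: 0.0438
t 4.47 tcp [0.4891 0.0649 0.0964] [179.53   0.68 167.88] F [ 0.9  0.2 -0.2] w 0.0438 j [  30.5   11.4  -33.2    0.2  -44.6 -132.7] 
NEED rows [ 0.13 -0.09  0.45] yawrows 0.1401707138917061
```

```bash
python3 -m inch '[{"x":0.1,"y":-0.1,"z":0.5,"yaw":0},{"x":0,"y":0,"z":0.1,"yaw":0},{"x":0,"y":0,"z":0,"yaw":0}]'
python3 -m inch '[{"x":0,"y":0,"z":0,"yaw":0},{"x":0,"y":0,"z":0,"yaw":0},{"x":0,"y":0,"z":0,"yaw":0},{"x":0,"y":0,"z":0,"yaw":0},{"x":0,"y":0,"z":0,"yaw":0}]' -1 15
python3 -c "
from h import *
O=np.array([.5973,.1132]);hx=np.array([.9756,-.2195]);d=np.array([.2195,.9756])
need([.4857,.0635,.085],-192.68);t=r.get_state()['tcp_pos'][:2]-O;print(t@hx,t@d)"
```

```text
time_s: 4.72
tcp_pos: [0.4885, 0.0633, 0.0846]
eef_rot: [179.4, 0.9, 168.0]
contact_force: [1.1, -0.2, 0.7]
gripper_width: 0.044
time_s: 5.13
tcp_pos: [0.4907, 0.0641, 0.0884]
eef_rot: [179.2, 1.1, 168.0]
contact_force: [-0.6, 1.0, -0.3]
gripper_width: 0.0162
t 5.13 tcp [0.4907 0.0641 0.0884] [179.24   1.14 168.  ] F [-0.6  1.  -0.3] w 0.0162 j [  30.4   11.9  -34.     0.3  -42.7 -132.6] 
NEED rows [ 0.19 -0.06  0.13] yawrows 0.16973413100825496
-0.09321067951395288 -0.07134928418283967
```

```bash
python3 -m inch '[{"x":0,"y":0,"z":0.1,"yaw":0},{"x":0,"y":0,"z":0.1,"yaw":0},{"x":0,"y":0,"z":0,"yaw":0}]' -1 20
python3 -c "
from h import *
O=np.array([.5973,.1132]);hx=np.array([.9756,-.2195]);d=np.array([.2195,.9756])
need([.4857,.0635,.085],-192.68);t=r.get_state()['tcp_pos'][:2]-O;print(t@hx,t@d)"
```

```text
time_s: 5.38
tcp_pos: [0.4917, 0.0641, 0.0864]
eef_rot: [179.2, 1.3, 168.1]
contact_force: [3.9, 0.4, -14.5]
gripper_width: 0.0119
t 5.38 tcp [0.4917 0.0641 0.0864] [179.23   1.27 168.06] F [  3.9   0.4 -14.5] w 0.0119 j [  30.4   12.   -34.2    0.4  -42.3 -132.7] 
NEED rows [ 0.23 -0.07  0.05] yawrows 0.18616391847291425
-0.09225668904570473 -0.07109175716265542
```

```bash
python3 -m inch '[{"x":0,"y":-0.4,"z":0,"yaw":0},{"x":0,"y":-0.4,"z":0,"yaw":0},{"x":0,"y":-0.4,"z":0,"yaw":0},{"x":0,"y":-0.4,"z":0,"yaw":0}]'
python3 -c "
from h import *
O=np.array([.5973,.1132]);hx=np.array([.9756,-.2195]);d=np.array([.2195,.9756])
need([.4857,.0635,.085],-192.68);t=r.get_state()['tcp_pos'][:2]-O;print(t@hx,t@d)"
```

```text
time_s: 5.72
tcp_pos: [0.4844, 0.0287, 0.0863]
eef_rot: [178.7, 1.4, 168.1]
contact_force: [-10.9, 43.3, 0.4]
gripper_width: 0.0193
t 5.72 tcp [0.4844 0.0287 0.0863] [178.74   1.41 168.08] F [-10.9  43.3   0.4] w 0.0193 j [  26.6   11.   -35.4   -0.2  -41.7 -128.4] 
NEED rows [0.24 1.37 0.07] yawrows 0.18921845995072317
-0.09156400555162976 -0.10718214792536018
```

The lever met its end stop: the side force jumped to 43 N after about 36 mm of travel. I'll relax, release, rise and check.

```bash
python3 -m inch '[{"x":0,"y":0.1,"z":0,"yaw":0},{"x":0,"y":0,"z":0,"yaw":0},{"x":0,"y":0,"z":0,"yaw":0}]'
python3 -m inch '[{"x":0,"y":0,"z":0,"yaw":0},{"x":0,"y":0,"z":0,"yaw":0},{"x":0,"y":0,"z":0,"yaw":0},{"x":0,"y":0,"z":-0.6,"yaw":0},{"x":0,"y":0,"z":-1,"yaw":0}]' 0.1
python3 -m inch '[{"x":0,"y":0,"z":-1,"yaw":0},{"x":0,"y":0,"z":-1,"yaw":0},{"x":0,"y":0,"z":-1,"yaw":0},{"x":0,"y":0,"z":-1,"yaw":0},{"x":0,"y":0,"z":0,"yaw":0}]'
python3 -c "
from h import *
need([.448,-.2817,.15],-148)
c=snap('wrist','wrist5')
cv2.imwrite('pics/w5.png',cv2.resize(c['p'][100:260,230:500,::-1],None,fx=2.5,fy=2.5,interpolation=cv2.INTER_CUBIC))"
python3 m4.py wrist5
```

```text
time_s: 5.97
tcp_pos: [0.4851, 0.0334, 0.0862]
eef_rot: [178.3, 1.5, 168.0]
contact_force: [-0.5, 0.6, 0.7]
gripper_width: 0.0121
time_s: 6.38
tcp_pos: [0.4804, 0.0291, 0.1223]
eef_rot: [178.7, 1.0, 167.9]
contact_force: [0.1, -0.3, 0.2]
gripper_width: 0.0398
time_s: 6.8
tcp_pos: [0.4783, 0.0245, 0.2297]
eef_rot: [178.8, 1.1, 167.8]
contact_force: [1.8, 0.5, 1.2]
gripper_width: 0.048
t 6.8 tcp [0.4783 0.0245 0.2297] [178.82   1.14 167.84] F [1.8 0.5 1.2] w 0.048 j [  26.4    1.2  -24.8   -0.2  -62.4 -128.4] 
NEED rows [ -1.33 -12.29   2.96] yawrows -11.041127366607725
[319 176  22  32 619] 0.069 hob x -0.10974628424333713 -0.07541157310546522 y -0.11304081411751853 -0.0906140765593277
[319 176  22  32 619] 0.094 hob x -0.11568591841061618 -0.08415482086745472 y -0.1133194566408534 -0.0927239826704256
bright [-0.1016 -0.1055] cam hob -0.18248655907397907 -0.11645323534684923
```

View pics/w5.png

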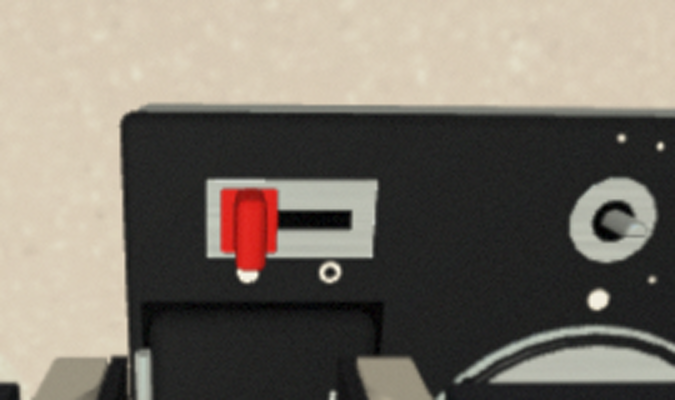

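The red lever now stands at the solid dot (248,275). The spindle boss is at (612,220), its tip about (637,226), and the large dot at (598,300). I'll refine the spindle pose from this view, then go to the knob.

```bash
cat > m5.py <<'E'
from h import *
np.set_printoptions(precision=4,suppress=True)
O=np.array([.5973,.1132]);hx=np.array([.9756,-.2195]);d=np.array([.2195,.9756])
c=load('wrist5');P=c['p'].astype(int);f=lambda u,v:(230+u/2.5,100+v/2.5)
E=[]
for u in range(290,495):
    col=P[110:200,u].max(1);i=np.argmax(col<60);E.append((u,110+i-.5))
W=np.array([onz(c,u,v,.066)[:2] for u,v in E]).astype(np.float32);l=cv2.fitLine(W,cv2.DIST_HUBER,0,.001,.001).ravel();dd=l[:2]*np.sign(l[1])
print('yaw',np.degrees(np.arctan2(-dd[0],dd[1])),'edge hob x',(l[2:]-O)@hx)
for n,q,z in(('boss',(612,220),.069),('boss66',(612,220),.066),('tip',(637,227),.087),('bigdot',(598,300),.066),('dot',(248,275),.066),('ring',(330,272),.066),('FR',(124,112),.066)):
    b=onz(c,*f(*q),z)[:2];print(n,b,(b-O)@hx,(b-O)@d)
# bright boss ellipse
s=P[165:215,450:500];m=((s.min(2)>110)).astype(np.uint8);n,L,st,ce=cv2.connectedComponentsWithStats(m)
for i in range(1,n):
    if st[i,4]>100:
        cn=max(cv2.findContours((L==i).astype(np.uint8),0,1)[0],key=cv2.contourArea);(x,y),_,_=cv2.fitEllipse(cv2.convexHull(cn));b=onz(c,x+450,y+165,.067)[:2];print(st[i],x+450,y+165,b,(b-O)@hx,(b-O)@d)
E
python3 m5.py
```

```text
yaw -12.785338 edge hob x -0.1416676201030124
boss [0.5142 0.1881] -0.097467121144268 0.054816323859305696
boss66 [0.5154 0.1895] -0.09663404588918671 0.05649453339817947
tip [0.5124 0.1894] -0.09956999760118007 0.05574060601468482
bigdot [0.552  0.1814] -0.05921584735673602 0.05659648856637083
dot [0.5058 0.0296] -0.07089031646143762 -0.10161461218885538
ring [0.5123 0.065 ] -0.07236710025530127 -0.0656556165291609
FR [ 0.4259 -0.0053] -0.1412476040668238 -0.1532771354292168
[  8   6  34  34 724] 474.7258834838867 187.512788772583 [0.5145 0.189 ] -0.09745837480482686 0.055757108889427094
```

```bash
python3 -m inch '[{"x":0,"y":-0.9,"z":0,"yaw":-1},{"x":0,"y":-1,"z":0,"yaw":-1},{"x":0,"y":-1,"z":0,"yaw":-1},{"x":0,"y":-1,"z":0,"yaw":-1},{"x":0,"y":-1,"z":0,"yaw":-1}]'
python3 -m inch '[{"x":0,"y":-1,"z":0,"yaw":-1},{"x":0,"y":-1,"z":0,"yaw":-1},{"x":0,"y":-1,"z":0,"yaw":-1},{"x":0,"y":-1,"z":0,"yaw":-1},{"x":0,"y":-1,"z":0,"yaw":-1}]'
python3 -c "
from h import *
need([.448,-.2817,.15],-148)"
```

```text
time_s: 7.27
tcp_pos: [0.4673, -0.099, 0.2228]
eef_rot: [179.2, 1.3, -171.2]
contact_force: [0.2, 0.2, 0.1]
gripper_width: 0.0478
time_s: 7.68
tcp_pos: [0.4999, -0.2252, 0.2164]
eef_rot: [179.5, 1.1, -150.2]
contact_force: [0.5, 1.0, 0.3]
gripper_width: 0.0483
t 7.68 tcp [ 0.4999 -0.2252  0.2164] [ 179.52    1.12 -150.22] F [0.5 1.  0.3] w 0.0483 j [ -4.5   9.4 -16.9  -1.2 -63.  -55.2] 
NEED rows [ 2.97 -0.95  2.59] yawrows -0.5539502567194532
```

```bash
python3 -m inch '[{"x":1,"y":-0.32,"z":0.8,"yaw":-0.2},{"x":1,"y":-0.32,"z":0.8,"yaw":-0.2},{"x":1,"y":-0.32,"z":0.8,"yaw":-0.1},{"x":0,"y":0,"z":0,"yaw":0},{"x":0,"y":0,"z":0,"yaw":0}]'
cat > m6.py <<'E'
import sys
from h import *
from scipy.optimize import least_squares
np.set_printoptions(precision=4,suppress=True)
need([.448,-.2817,.1],-148)
try:c=load(sys.argv[1])
except Exception:c=snap('wrist',sys.argv[1])
p=c['p'].astype(int);u,v=map(int,proj(c,[.448,-.2817,.012]));print(u,v)
x0,y0=max(u-60,0),max(v-60,0);sub=p[y0:v+60,x0:u+60];m=(sub.max(2)<75).astype(np.uint8)
n,l,st,ce=cv2.connectedComponentsWithStats(m);i=1+np.argmin([np.hypot(ce[j][0]+x0-u,ce[j][1]+y0-v) if st[j,4]>300 else 1e9 for j in range(1,n)]);print(st[i]+[x0,y0,0,0,0])
cn=max(cv2.findContours((l==i).astype(np.uint8),0,1)[0],key=cv2.contourArea)[:,0]+[x0,y0]
pts=cn[cn[:,1]<ce[i][1]+y0]
W=np.array([onz(c,a,b,.006)[:2] for a,b in pts])
f=least_squares(lambda q:np.hypot(*(W-q[:2]).T)-.024,[.45,-.28],loss='soft_l1',f_scale=.0005);print('knob',f.x,'maxres',np.abs(np.hypot(*(W-f.x).T)-.024).max())
hull=np.zeros(m.shape,np.uint8);cv2.fillConvexPoly(hull,cv2.convexHull(cn)-np.array([x0,y0]),1)
hull=cv2.erode(hull,np.ones((3,3)))
n,L,s2,c2=cv2.connectedComponentsWithStats(((sub.min(2)>120)&(hull>0)).astype(np.uint8));k=1+s2[1:,4].argmax();ys,xs=np.nonzero(L==k)
Q=np.array([onz(c,a+x0,b+y0,.032)[:2] for a,b in zip(xs,ys)]).astype(np.float32)
g=cv2.fitLine(Q,2,0,.01,.01).ravel();w=Q.mean(0)-f.x
print('white',s2[k]+[x0,y0,0,0,0],Q.mean(0),'line yaw',np.degrees(np.arctan2(g[1],g[0])),'centre yaw',np.degrees(np.arctan2(w[1],w[0])),np.linalg.norm(w))
cv2.imwrite(f'pics/{sys.argv[1]}c.png',cv2.resize(sub[...,::-1].astype(np.uint8),None,fx=4,fy=4,interpolation=cv2.INTER_CUBIC))
E
python3 m6.py wrist6
```

```text
time_s: 8.1
tcp_pos: [0.445, -0.2908, 0.146]
eef_rot: [179.3, 0.8, -148.1]
contact_force: [0.6, -0.4, 0.4]
gripper_width: 0.048
t 8.1 tcp [ 0.445  -0.2908  0.146 ] [ 179.3     0.8  -148.11] F [ 0.6 -0.4  0.4] w 0.048 j [-12.8  11.9 -23.8  -1.3 -54.2 -44.5] 
NEED rows [-0.27  0.22  1.85] yawrows -0.02775359462862781
326 203
[ 303  179   47   52 1694]
knob [ 0.4493 -0.2813] maxres 0.0014666349427232966
white [325 213   4  17  67] [ 0.4577 -0.2765] line yaw 31.762667 centre yaw 29.781171805500513 0.009700961907922924
```

```bash
python3 -m inch '[{"x":-0.3,"y":0.2,"z":0.9,"yaw":0.1},{"x":0,"y":0,"z":0.9,"yaw":0},{"x":0,"y":0,"z":0.9,"yaw":0},{"x":0,"y":0,"z":0.7,"yaw":0},{"x":0,"y":0,"z":0,"yaw":0}]' -0.1
python3 -c "
from h import *
need([.449,-.2815,.026],-148.5)"
```

```text
time_s: 8.57
tcp_pos: [0.4527, -0.2795, 0.0604]
eef_rot: [179.5, 1.0, -148.4]
contact_force: [-0.7, -0.8, -0.1]
gripper_width: 0.0394
t 8.57 tcp [ 0.4527 -0.2795  0.0604] [ 179.54    0.99 -148.44] F [-0.7 -0.8 -0.1] w 0.0394 j [-11.3  17.9 -29.3  -1.5 -42.4 -46. ] 
NEED rows [ 0.19 -0.    1.37] yawrows 0.015024258678884905
```

```bash
python3 -m inch '[{"x":0.2,"y":0,"z":0.6,"yaw":0},{"x":0,"y":0,"z":0.5,"yaw":0},{"x":0,"y":0,"z":0.2,"yaw":0},{"x":0,"y":0,"z":0.1,"yaw":0},{"x":0,"y":0,"z":0,"yaw":0}]'
python3 -c "
from h import *
need([.449,-.2815,.026],-148.5)"
```

```text
time_s: 8.98
tcp_pos: [0.4532, -0.2805, 0.028]
eef_rot: [179.7, 1.1, -148.1]
contact_force: [0.1, 0.7, 0.4]
gripper_width: 0.0396
t 8.98 tcp [ 0.4532 -0.2805  0.028 ] [ 179.74    1.1  -148.15] F [0.1 0.7 0.4] w 0.0396 j [-11.4  20.6 -31.   -1.6 -37.7 -45.6] 
NEED rows [0.17 0.05 0.08] yawrows 0.08796826269803404
```

```bash
python3 -m inch '[{"x":0.25,"y":0,"z":0.1,"yaw":0.1},{"x":0.05,"y":0,"z":0,"yaw":0}]'
python3 -m inch '[{"x":0,"y":0,"z":0,"yaw":0},{"x":0,"y":0,"z":0,"yaw":0},{"x":0,"y":0,"z":0,"yaw":0},{"x":0,"y":0,"z":0,"yaw":0},{"x":0,"y":0,"z":0,"yaw":0}]' -1 40
python3 -c "
from h import *
need([.449,-.2815,.026],-148.5)"
```

```text
time_s: 9.15
tcp_pos: [0.4481, -0.2845, 0.0269]
eef_rot: [179.8, 1.2, -148.5]
contact_force: [0.0, -0.3, -0.2]
gripper_width: 0.0394
time_s: 9.57
tcp_pos: [0.4486, -0.2853, 0.0291]
eef_rot: [180.0, 1.3, -148.5]
contact_force: [-0.2, -0.4, -1.2]
gripper_width: 0.0156
t 9.57 tcp [ 0.4486 -0.2853  0.0291] [ 179.98    1.33 -148.55] F [-0.2 -0.4 -1.2] w 0.0156 j [-12.   20.3 -31.4  -1.5 -37.4 -45.3] 
NEED rows [-0.09  0.12  0.13] yawrows -0.012292755518224396
```

```bash
python3 -m inch '[{"x":0,"y":0,"z":-0.5,"yaw":0},{"x":0,"y":0,"z":-1,"yaw":0},{"x":0,"y":0,"z":-1,"yaw":0},{"x":0,"y":0,"z":-1,"yaw":0},{"x":0,"y":0,"z":-1,"yaw":0}]'
python3 -m inch '[{"x":-0.3,"y":0.5,"z":-1,"yaw":0.5},{"x":-0.35,"y":1,"z":-1,"yaw":1},{"x":-0.35,"y":1,"z":0,"yaw":1},{"x":-0.35,"y":1,"z":0,"yaw":1},{"x":-0.35,"y":1,"z":0,"yaw":1}]'
python3 -m inch '[{"x":-0.35,"y":1,"z":0,"yaw":1},{"x":-0.35,"y":1,"z":0,"yaw":1},{"x":-0.35,"y":1,"z":0,"yaw":1},{"x":-0.35,"y":1,"z":0,"yaw":1},{"x":-0.35,"y":0.7,"z":0,"yaw":0.7}]'
python3 -c "
from h import *
need([.514,.1886,.17],-192.75)"
```

```text
time_s: 9.98
tcp_pos: [0.4419, -0.2853, 0.1392]
eef_rot: [179.4, 0.8, -148.6]
contact_force: [1.5, 0.2, -1.4]
gripper_width: 0.0158
time_s: 10.4
tcp_pos: [0.4362, -0.1667, 0.1996]
eef_rot: [179.4, 1.0, -167.6]
contact_force: [-0.4, 0.5, -0.3]
gripper_width: 0.0156
time_s: 10.82
tcp_pos: [0.4683, -0.0403, 0.2037]
eef_rot: [178.9, 0.9, 172.5]
contact_force: [0.6, -0.9, -0.5]
gripper_width: 0.0154
t 10.82 tcp [ 0.4683 -0.0403  0.2037] [178.93   0.94 172.51] F [ 0.6 -0.9 -0.5] w 0.0154 j [  18.7    1.8  -27.6   -0.6  -59.3 -115.9] 
NEED rows [-0.6   9.29  1.53] yawrows 1.3150854859823369
```

```bash
python3 -m inch '[{"x":-0.1,"y":1,"z":0.15,"yaw":0.3},{"x":-0.1,"y":1,"z":0.15,"yaw":0.3},{"x":-0.1,"y":1,"z":0.15,"yaw":0.3},{"x":-0.1,"y":1,"z":0.15,"yaw":0.3},{"x":-0.1,"y":1,"z":0.15,"yaw":0}]'
python3 -m inch '[{"x":0,"y":0.8,"z":0,"yaw":0},{"x":0,"y":0.5,"z":0,"yaw":0},{"x":0,"y":0,"z":0,"yaw":0},{"x":0,"y":0,"z":0,"yaw":0}]'
python3 - <<'E'
from h import *
need([.514,.1886,.17],-192.75)
c=snap('wrist','wrist7')
print('tcp px',proj(c,r.get_state()['tcp_pos']),'spindle px',proj(c,[.514,.1886,.087]))
cv2.imwrite('pics/w7.png',cv2.resize(c['p'][130:330,200:440,::-1],None,fx=3,fy=3,interpolation=cv2.INTER_CUBIC))
E
```

```text
time_s: 11.23
tcp_pos: [0.5035, 0.0871, 0.1883]
eef_rot: [178.7, 0.9, 167.3]
contact_force: [0.7, -0.3, -0.4]
gripper_width: 0.0155
time_s: 11.57
tcp_pos: [0.5111, 0.1244, 0.1874]
eef_rot: [178.8, 0.8, 167.5]
contact_force: [-0.6, 1.2, -1.7]
gripper_width: 0.0151
t 11.57 tcp [0.5111 0.1244 0.1874] [178.82   0.85 167.51] F [-0.6  1.2 -1.7] w 0.0151 j [  34.9    8.1  -23.    -0.2  -57.5 -137.3] 
NEED rows [0.45 2.52 0.74] yawrows 0.06476734730145495
tcp px (np.float64(321.9880095565653), np.float64(267.0373126580009)) spindle px (np.float64(393.54877054853665), np.float64(194.7119426205354))
```

View pics/w7.png

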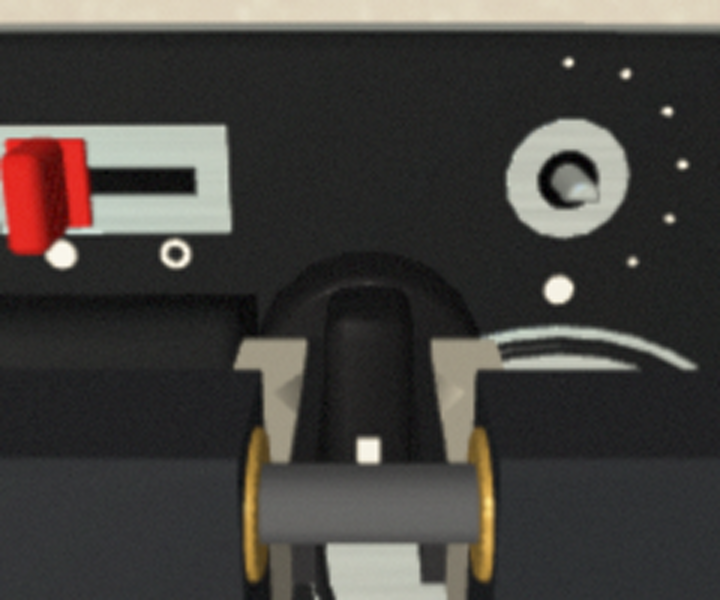

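The view shows the knob held, with its skirt front edge at about (370,252), skirt sides at (262..482), the bar's near end around (370,288) and the white pointer (368,450) on the far side. The spindle tip is at about (583,190), close to the predicted (580,194).

Run:
```python
from h import *
np.set_printoptions(precision=4,suppress=True)
c=load('wrist7');s=r.get_state();R=Ro.from_euler('xyz',s['eef_rot'],degrees=True).as_matrix();t=s['tcp_pos']
def tool(u,v,z):
    o,d=ray(c,200+u/3,130+v/3);o=R.T@(o-t);d=R.T@d;return o+d*(z-o[2])/d[2]
print('skirt front',tool(370,252,.029),'bar top end',tool(370,289,-.003),'skirt L',tool(262,330,.029),'R',tool(482,335,.029),'pointer inner',tool(368,450,-.003))
g=c['p'].astype(int).sum(2)
print('col profile',g[205:232,321:326].mean(1).round())
print('tip', [onz(c,200+u/3,130+v/3,z)[:2] for u,v,z in((585,190,.087),(567,178,.067))])
```

```text
skirt front [0.0207 0.0008 0.029 ] bar top end [ 0.0253  0.0007 -0.003 ] skirt L [ 0.0031 -0.0222  0.029 ] R [0.002  0.0247 0.029 ] pointer inner [-0.0063  0.0004 -0.003 ]
col profile [108. 107. 106. 104. 104. 111. 112. 106.  96.  67.  69.  66.  67.  65.
  67.  71.  79.  93. 118. 151.  90.  60.  64.  61.  63.  63.  66.]
tip [array([0.513, 0.19 ]), array([0.5149, 0.1892])]
```

```bash
cat >> h.py <<'E'
def knob(zu,S=(.514,.189),off=(-.0027,.0008,.029)):
    s=r.get_state();R=Ro.from_euler('xyz',s['eef_rot'],degrees=True).as_matrix()
    k=s['tcp_pos']+R@np.array(off);print('knob underside est',k.round(4))
    need(np.array([*S,zu])-R@np.array(off),-192.75)
E
python3 -m inch '[{"x":0.15,"y":0.9,"z":0.3,"yaw":0},{"x":0.15,"y":0.9,"z":0.4,"yaw":0},{"x":0.1,"y":0.5,"z":0.4,"yaw":0},{"x":0,"y":0.1,"z":0.3,"yaw":0},{"x":0,"y":0,"z":0,"yaw":0}]'
python3 -c "
from h import *
knob(.095)"
```

```text
time_s: 12.03
tcp_pos: [0.5147, 0.1829, 0.1534]
eef_rot: [178.7, 0.9, 167.2]
contact_force: [0.2, -0.4, -1.5]
gripper_width: 0.0157
knob underside est [0.5181 0.1836 0.1244]
t 12.03 tcp [0.5147 0.1829 0.1534] [178.75   0.92 167.22] F [ 0.2 -0.4 -1.5] w 0.0157 j [  40.1   11.8  -23.4   -0.   -53.2 -142.9] 
NEED rows [0.23 0.15 1.18] yawrows -0.008163592759871108
```

```bash
python3 -m inch '[{"x":0.25,"y":0.18,"z":0.5,"yaw":0},{"x":0,"y":0,"z":0.4,"yaw":0},{"x":0,"y":0,"z":0.2,"yaw":0},{"x":0,"y":0,"z":0,"yaw":0}]'
python3 -c "
from h import *
knob(.095)
c=snap('wrist','wrist8')
cv2.imwrite('pics/w8.png',cv2.resize(c['p'][150:310,230:420,::-1],None,fx=3,fy=3,interpolation=cv2.INTER_CUBIC))"
```

```text
time_s: 12.37
tcp_pos: [0.51, 0.1858, 0.1249]
eef_rot: [178.8, 0.9, 167.1]
contact_force: [-0.1, -1.2, -0.7]
gripper_width: 0.0156
knob underside est [0.5134 0.1864 0.096 ]
t 12.37 tcp [0.51   0.1858 0.1249] [178.81   0.9  167.15] F [-0.1 -1.2 -0.7] w 0.0156 j [  40.7   13.3  -25.8    0.   -49.4 -143.6] 
NEED rows [0.   0.1  0.04] yawrows -0.02521346815572656
```

View pics/w8.png

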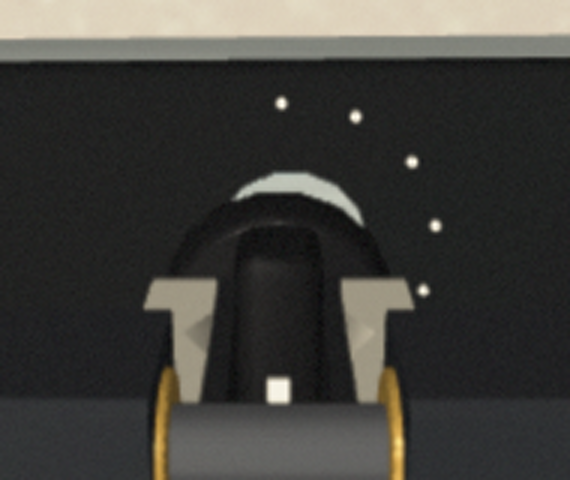

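The skirt is roughly over the boss: boss crescent apex at (295,172), skirt apex at (278,192). I'll fit the boss circle from wrist7 and wrist8 to check the sideways offset.

Run:
```python
from h import *
from scipy.optimize import least_squares
np.set_printoptions(precision=4,suppress=True)
def boss(f,box,rad=None,Z=.067):
    c=load(f);y0,y1,x0,x1=box;s=c['p'][y0:y1,x0:x1].astype(int);m=(s.min(2)>95).astype(np.uint8)
    n,L,st,ce=cv2.connectedComponentsWithStats(m);i=1+st[1:,4].argmax()
    cn=cv2.convexHull(max(cv2.findContours((L==i).astype(np.uint8),0,1)[0],key=cv2.contourArea))[:,0]+[x0,y0]
    if rad: # keep top contour
        cn=np.array([(u,y0+np.nonzero(L[:,u-x0]==i)[0].min()-.3) for u in range(x0,x1) if (L[:,u-x0]==i).any()])[2:-2]
    W=np.array([onz(c,u,v,Z)[:2] for u,v in cn])
    q=least_squares(lambda q:np.hypot(*(W-q[:2]).T)-(rad or q[2]),[.514,.189,.018]);print(f,st[i],q.x,np.abs(q.fun).max());return c,q.x
c,q=boss('wrist7',(165,212,362,415))
c8,q8=boss('wrist8',(200,230,300,355),q[2])
# skirt centre in wrist8: dark vs..., silhouette over boss: lower edge of crescent = skirt rim
s=c8['p'].astype(int)
P=[]
for u in range(312,348):
    col=s[200:230,u].min(1);w=np.nonzero(col>95)[0]
    if len(w)>1:P.append((u,200+w.max()+.7))
t=np.array([.51,.1858,.1249]);R=Ro.from_euler('xyz',[178.81,.9,167.15],degrees=True).as_matrix()
W=[]
for u,v in P:
    o,d=ray(c8,u,v);o=R.T@(o-t);d=R.T@d;W.append((o+d*(.029-o[2])/d[2])[:2])
W=np.array(W);k=least_squares(lambda q:np.hypot(*(W-q).T)-.024,[-.003,.001],loss='soft_l1',f_scale=.0005);print('knob in tool',k.x,np.abs(k.fun).max(),len(W))
print('knob world',t+R@[*k.x,.029])
```

```text
wrist7 [   7    5   41   39 1080] [0.515  0.1889 0.0189] 0.0003021125174115895
wrist8 [  8   8  43  17 239] [0.5152 0.1888 0.018 ] 0.0004443102684859833
knob in tool [-0.0031 -0.0001] 0.0005261193230433996 36
knob world [0.5136 0.1855 0.096 ]
```

```bash
sed -i 's/S=(.514,.189),off=(-.0027,.0008,.029)/S=(.5145,.1888),off=(-.003,.0002,.029)/' h.py
python3 -m inch '[{"x":-0.03,"y":0.16,"z":0.05,"yaw":0},{"x":0,"y":0,"z":0.05,"yaw":0}]'
python3 -c "
from h import *
knob(.085)"
```

```text
time_s: 12.58
tcp_pos: [0.5129, 0.1892, 0.124]
eef_rot: [178.7, 1.0, 167.1]
contact_force: [-0.3, 0.1, -1.3]
gripper_width: 0.0157
knob underside est [0.5165 0.1892 0.0951]
t 12.58 tcp [0.5129 0.1892 0.124 ] [178.75   0.99 167.1 ] F [-0.3  0.1 -1.3] w 0.0157 j [ 4.080e+01  1.360e+01 -2.550e+01  1.000e-01 -4.930e+01 -1.438e+02] 
NEED rows [ 0.08 -0.04  0.4 ] yawrows -0.037202153406255434
```

```bash
python3 -m inch '[{"x":0.1,"y":-0.03,"z":0.3,"yaw":0},{"x":0.02,"y":0,"z":0.2,"yaw":0}]'
python3 -c "
from h import *
knob(.080)"
```

```text
time_s: 12.75
tcp_pos: [0.5117, 0.19, 0.1126]
eef_rot: [178.6, 1.2, 167.1]
contact_force: [2.1, -2.0, 4.0]
gripper_width: 0.0156
knob underside est [0.5154 0.1901 0.0837]
t 12.75 tcp [0.5117 0.19   0.1126] [178.59   1.17 167.1 ] F [ 2.1 -2.   4. ] w 0.0156 j [ 4.10e+01  1.42e+01 -2.66e+01  1.00e-01 -4.74e+01 -1.44e+02] 
NEED rows [ 0.03 -0.06  0.15] yawrows -0.036947896911811995
```

```bash
python3 -m inch '[{"x":0.02,"y":-0.03,"z":0.2,"yaw":0},{"x":0,"y":0,"z":0.2,"yaw":0}]'
python3 -c "
from h import *
knob(.075)"
```

```text
time_s: 12.92
tcp_pos: [0.5123, 0.1896, 0.1026]
eef_rot: [178.5, 1.3, 167.1]
contact_force: [-1.6, -1.1, 3.7]
gripper_width: 0.0156
knob underside est [0.516  0.1897 0.0737]
t 12.92 tcp [0.5123 0.1896 0.1026] [178.54   1.3  167.15] F [-1.6 -1.1  3.7] w 0.0156 j [  41.    14.9  -27.3    0.3  -45.9 -144. ] 
NEED rows [ 0.05 -0.05 -0.05] yawrows -0.025138131795614527
```

```bash
python3 -m inch '[{"x":0.02,"y":-0.02,"z":0.1,"yaw":0},{"x":0.02,"y":-0.02,"z":0.1,"yaw":0}]'
python3 -m inch '[{"x":0,"y":0,"z":0.1,"yaw":0},{"x":0,"y":0,"z":0.08,"yaw":0}]'
python3 -c "
from h import *
knob(.070)"
```

```text
time_s: 13.08
tcp_pos: [0.5122, 0.1895, 0.0975]
eef_rot: [178.5, 1.4, 167.2]
contact_force: [-2.9, -1.7, 20.6]
gripper_width: 0.0158
time_s: 13.25
tcp_pos: [0.5127, 0.1896, 0.0971]
eef_rot: [178.5, 1.5, 167.3]
contact_force: [-12.5, -2.5, 30.0]
gripper_width: 0.0152
knob underside est [0.5166 0.1897 0.0682]
t 13.25 tcp [0.5127 0.1896 0.0971] [178.48   1.51 167.32] F [-12.5  -2.5  30. ] w 0.0152 j [  41.1   15.2  -27.9    0.5  -44.8 -144. ] 
NEED rows [ 0.07 -0.05 -0.08] yawrows 0.017639244988004066
```

```bash
python3 -m inch '[{"x":0.08,"y":0,"z":0.05,"yaw":0},{"x":0.04,"y":0,"z":0.05,"yaw":0}]'
python3 - <<'E'
from h import *
knob(.070)
s=snap('scene','scene9');c=snap('wrist','wrist9');knob(.07)
a=cv2.resize(s['p'][160:240,225:365,::-1],None,fx=4,fy=4,interpolation=cv2.INTER_CUBIC)
b=cv2.resize(c['p'][130:310,180:460,::-1],None,fx=2,fy=2,interpolation=cv2.INTER_CUBIC);print(a.shape,b.shape)
d=snap('side','side9');e=cv2.resize(d['p'][185:265,220:360,::-1],None,fx=4,fy=4,interpolation=cv2.INTER_CUBIC)
cv2.imwrite('pics/fin.png',cv2.resize(np.vstack([e,b[40:320]]),None,fx=.95,fy=.95))
knob(.07)
E
```

```text
time_s: 13.42
tcp_pos: [0.5119, 0.1899, 0.0977]
eef_rot: [178.4, 1.8, 167.4]
contact_force: [4.0, -6.3, 7.7]
gripper_width: 0.0156
knob underside est [0.5159 0.19   0.0688]
t 13.42 tcp [0.5119 0.1899 0.0977] [178.45   1.78 167.45] F [ 4.  -6.3  7.7] w 0.0156 j [  41.3   15.   -28.2    0.7  -44.5 -144.3] 
NEED rows [ 0.04 -0.06 -0.05] yawrows 0.0492881279162134
knob underside est [0.5159 0.19   0.0687]
t 13.52 tcp [0.5119 0.1898 0.0975] [178.45   1.77 167.44] F [ 1.7 -6.1 10.4] w 0.0157 j [  41.3   15.   -28.2    0.7  -44.5 -144.3] 
NEED rows [ 0.04 -0.06 -0.06] yawrows 0.046401551858394896
(320, 560, 3) (360, 560, 3)
knob underside est [0.5159 0.19   0.0687]
t 13.57 tcp [0.5119 0.1898 0.0975] [178.45   1.76 167.43] F [ 2.9 -5.3  9.8] w 0.0155 j [  41.3   15.   -28.2    0.7  -44.5 -144.3] 
NEED rows [ 0.04 -0.06 -0.06] yawrows 0.04623527187638388
```

View pics/fin.png

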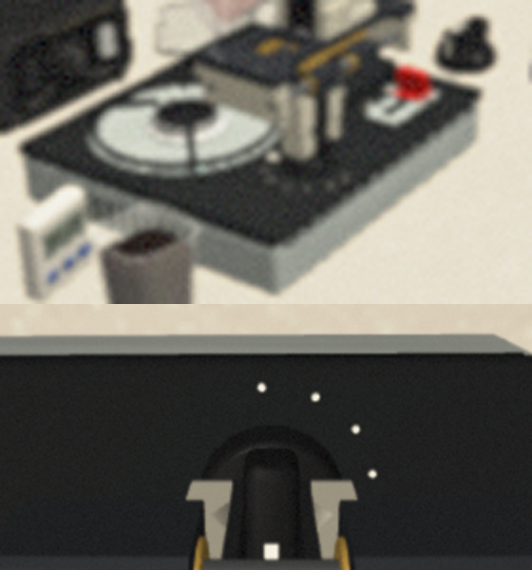

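The side view shows the lever still at the right end, the knob under the fingers, and the timer and tub standing. In the wrist view the skirt sits in the fingers exactly as before insertion (29 px both times), so it didn't slip, and the pointer faces the rear. Handing in.

```bash
python3 -c "
from h import *
knob(.07);print(r.close_job())"
```

```text
knob underside est [0.5159 0.19   0.0687]
t 13.57 tcp [0.5119 0.1898 0.0975] [178.45   1.76 167.43] F [ 2.9 -5.3  9.8] w 0.0155 j [  41.3   15.   -28.2    0.7  -44.5 -144.3] 
NEED rows [ 0.04 -0.06 -0.06] yawrows 0.04623527187638388
the job is handed in; nothing more can be done
None
```

I slid the red lever to its right end stop, then fitted the small black knob onto the spindle. I handed the job in at 13.6 s with the gripper still holding the knob pressed down. The hand-in reports no verdict, so what follows is from my own checks.

- **Lever:** it stopped hard, with a side force of 43 N between fingers and lever. It stood at the solid white dot afterwards and was still there in the last side view.
- **Knob:** it went down over the spindle and met the bottom of the stroke at 20–30 N. At hand-in it was about 0.4 mm above that, so I estimate 5 to 5.5 mm pressed in. The upward push was about 10 N, the pointer faced the rear, and the knob had not slipped in the fingers.
- **Bystanders:** the tub and timer looked untouched in the last view. I did not check the pot and cup again at the end, but the arm felt no contact near them.
- **Small disagreements:**
  - The knob's calculated position is 1–2 mm off my spindle estimate, which is within the calibration error.
  - The tool leaned about 2° and carried about 6 N of sideways force.
- **Refused move:** the first move commands were rejected because each row needs all four values. Nothing moved, and I resent them.

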